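# Check out the red-topped dropper bottle

### The arm

A 6-joint arm with a two-finger parallel gripper is mounted at the origin on a cart in front of the work surface, level with it; the furniture and walls round the work are solid. World frame = base frame: x ahead of the robot, y to its left, z up, the work surface at z = 0. Lengths are in m, angles in rad, forces in N, time in s.
With the tool pointing down it reaches from about 0.35 to 0.85 m from the base axis. Payload 8.1 kg.
Tool frame: the origin (TCP) lies midway between the tips of the shut fingers; the grasp point (between the pads) lies robot.grip_depth behind it (robot.grip_depth is the distance from the TCP to the grasp point, in m); z points along the fingers, y is the line along which they close (so a half turn about z gives the same grasp; the last joint's range is limited). The gripper opens to 93 mm and grips with 3 to 60 N. Pads are 15 mm wide; open, the fingers measure 128 mm over their backs; the gripper's body (75 mm by 188 mm) begins 65 mm behind the grasp point.
Start: joints at [-1.317, 0.13, 1.488, -0, 1.523, -0.085], TCP at [0.199, -0.566, 0.219] pointing down, gripper open.
Joint ranges: [-2.96, 2.96], [-0.89, 2.26], [0.02, 2.5], [-1.34, 4.48], [0, 2.73], [-2.66, 2.66]. Speed limits (rad/s): [2.39, 2.39, 2.79, 3.14, 3.14, 3.14].

### API

Orientations are given as a rotation vector (axis times angle).
In Python, from plant import robot gives the robot as it stands.
- The arm moves only by the tool carry_out, never from a script. Its argument "rows" is a list of rows, each a list of 6 numbers: the shift along the tool's x, y, z in m, then the turn, a rotation vector about the tool's x, y, z in degrees. A call has 1 to 12 rows; each row is the pose to reach, as a shift and turn from the pose commanded when the call began, along the tool's axes at that moment; what a row does not reach only later rows make up. A row lasts 1/8 s, in which the tool goes at most 62.5 mm and 10.7 degrees, less where a joint would pass 70% of its speed; a pose out of reach is approached as far as the arm can. A call with a gripper value outside its range is refused whole. "jaw" is the closure in counts, from 0 (fully open) to 255 (shut), set as the call begins (left out, the last holds). The fingers move at their own pace and stop on an object; "force" is the grip in N (left out, the last holds). Time passes only in rows, so rows that repeat a pose let the fingers close. It gives the time, the measured TCP pose, the force, the opening and the grip force at its end, in the units of the state.
- robot.read_state(): the state, without advancing time (a new reading comes with each control period).
- robot.read_camera(name): name is "scene" or "top" or "wrist"; returns the picture (384x512x3 uint8, red, green, blue); there is no depth.
- robot.camera_model(name): a dict with "fx", "fy", "cx", "cy" (pixels), "dist" ([k1, k2, p1, p2, k3] as OpenCV has them; the pictures are not rectified), "R" (3x3) and "t" (3): a world point X has camera coordinates R X + t; the wrist camera has in their place "mount" (4x4, takes a point from camera to tool coordinates, whose origin is the TCP and whose axes are the flange's). Camera axes: x right, y down, z forward; pixel columns grow to the right and rows downward; lengths in m; the calibration is good to about 2 mm. A picture is of the moment at which its call begins: read the wrist's pose just before it. camera_model takes no time and is no camera call.
- robot.close_job(): hands the job in; it is judged then, once.
Trained networks look in the newest picture that a camera, given by its name, has taken for a name from the list of things; names that differ only in an ending like _2 or _b are one class to them, and where a whole thing is asked for, a point or a joint stands for the part that bears it (a point fixed in the world has none). Each returns a list of dicts, best first, with "conf" (0 to 1); they miss things now and then, are a little off and sometimes report something else, mostly with a low value. They report only what shows in the picture. A call takes as long as a camera call. They do not tell look-alikes from the thing itself.
- robot.outline_of(camera, target): "pixels" (384x512 bool, what is visible of it) and "pixel" ([column, row] in pixels, amid what is visible of it).
The state is a dict: "t": time; "q": joint angles; "dq": joint speeds; "joint_torque": joint torques, N m; "tool_pos": TCP position; "orientation": TCP orientation; "force": force on the tool from outside, world axes, zero at the start; "wrist_torque": the same for the moment, N m; "opening": finger opening in m; "gripper_force": force on a finger pad.
Only numpy, scipy, OpenCV 4.12 (cv2) and the standard library are available. Lean on these libraries where they do the work, as an engineer would, in place of code of your own. Each camera call takes 0.05 s, during which the arm holds its last target. There are 200 camera calls.

### The job

Check out the dropper bottle with the red top: with the fingertips, lightly press the white key straight in front of that bottle until it registers, let it come back up, then lightly press the green confirm key and withdraw. Press no other white key and do not push hard. Leave the bottles and everything else on the bench standing where they are; nothing is picked up.

Things in the scene. Friction and masses are not known exactly. Their poses are not given: they have to be found in the camera images.
- station: Fixed check-out station: grey base plate 180 (x) x 300 mm (y), top 10 mm above the bench, with a black key console along the edge nearest the robot, top 24 mm high. Origin: centre of its underside; x points from keys to bays, y left along the keys, z up. Bays at x = 52, y = 105, 35, -35 mm; white keys at x = -60 and the same y; green key at x = -60, y = -110 mm. Position and yaw vary.
- red_dropper: Small brown dropper bottle with a bright red top and collar, 34 mm wide and 106 mm tall, standing upright in one of the station's three bays (which bay varies); origin at the centre of its underside, z up along the bottle.
- black_dropper_a: Small brown dropper bottle with a black top and collar, 34 mm wide and 106 mm tall, standing upright in one of the station's three bays (which bay varies); origin at the centre of its underside, z up along the bottle.
- black_dropper_b: Small brown dropper bottle with a black top and collar, 34 mm wide and 106 mm tall, standing upright in one of the station's three bays (which bay varies); origin at the centre of its underside, z up along the bottle.
- bay_left (a point): Centre of the left bay (a round dark disc with a white rim; a white line leads to its key) on top of the base plate (10 mm above the bench), seen from the key side; its own key is the left white key, 112 mm straight in front of it.
- bay_middle (a point): Centre of the middle bay (a round dark disc with a white rim; a white line leads to its key) on top of the base plate (10 mm above the bench), seen from the key side; its own key is the middle white key, 112 mm straight in front of it.
- bay_right (a point): Centre of the right bay (a round dark disc with a white rim; a white line leads to its key) on top of the base plate (10 mm above the bench), seen from the key side; its own key is the right white key, 112 mm straight in front of it.
- key_left_top (a point): Left white key cap, 26 x 26 mm: the centre of the cap's top face, which moves down with it. Released, it is 34 mm above the bench.
- key_left (a joint): Travel of this key in m: 0 released, 0.006 fully down; it registers when pressed 3 mm or more. Spring: starts to move at about 1.5 N, 3 N at 3 mm, 4.5 N when fully down; it springs back when let go, and against its stop it is rigid.
- key_middle_top (a point): Middle white key cap, 26 x 26 mm: the centre of the cap's top face, which moves down with it. Released, it is 34 mm above the bench.
- key_middle (a joint): Travel of this key in m: 0 released, 0.006 fully down; it registers when pressed 3 mm or more. Spring: starts to move at about 1.5 N, 3 N at 3 mm, 4.5 N when fully down; it springs back when let go, and against its stop it is rigid.
- key_right_top (a point): Right white key cap, 26 x 26 mm: the centre of the cap's top face, which moves down with it. Released, it is 34 mm above the bench.
- key_right (a joint): Travel of this key in m: 0 released, 0.006 fully down; it registers when pressed 3 mm or more. Spring: starts to move at about 1.5 N, 3 N at 3 mm, 4.5 N when fully down; it springs back when let go, and against its stop it is rigid.
- key_confirm_top (a point): Green confirm key cap, 26 x 26 mm: the centre of the cap's top face, which moves down with it. Released, it is 34 mm above the bench.
- key_confirm (a joint): Travel of this key in m: 0 released, 0.006 fully down; it registers when pressed 3 mm or more. Spring: starts to move at about 1.5 N, 3 N at 3 mm, 4.5 N when fully down; it springs back when let go, and against its stop it is rigid.
- tape_roll: Roll of cream label tape lying flat, 69 mm across, 19 mm high; a bystander, to be left alone. Origin at the centre of its underside.
- red_stopper: Red-brown rubber stopper, 32 mm across, 30 mm high; a bystander, to be left alone. Origin at the centre of its underside.
- timer: White bench timer, 62 x 62 x 16 mm (not part of the job); a bystander, to be left alone. Origin at the centre of its underside.
- petri_dish: Glass petri dish, 68 mm across, 13 mm high; a bystander, to be left alone. Origin at the centre of its underside.
- pipette_bulb: Red pipette bulb with a stub, 52 x 101 x 54 mm, lying on the bench; a bystander, to be left alone. Origin at the centre of its underside.
- burette_stand: Fixed burette stand with a stirrer and flask on its 262 x 150 mm foot, to the right of the station. Its rod and burette rise 0.65 m at about this y and from 20 mm nearer the robot than this x to 120 mm farther; an arm that comes from the right must draw in and pass in front of it, nearer its own base. Origin: centre of the foot's underside. It does not move.
Things that resemble listed ones, but are neither listed nor needed, are in the scene too. What is shaped like the red_dropper but orange is not meant. Leave any blue look-alike of the black_dropper_b alone.

How it is judged:
On the way, in this order (a step that is already met when the one before it is completed fails the run):
1. the white key in front of the red-topped bottle is pressed at least 3 mm (((horizontal distance between red_dropper and bay_left below 0.03 m and value of joint key_left above 0.003 m) or (horizontal distance between red_dropper and bay_middle below 0.03 m and value of joint key_middle above 0.003 m) or (horizontal distance between red_dropper and bay_right below 0.03 m and value of joint key_right above 0.003 m))), for 0.1 s.
2. with all white keys up again, the green confirm key is pressed at least 3 mm (value of joint each of key_left, key_middle, key_right below 0.001 m and value of joint key_confirm above 0.003 m), for 0.1 s.
At the end, for the whole second after the job is handed in: All four keys are up again (within 1 mm); the three bottles stand upright (within 0.15 rad) and they and the five bystanders are at rest within 10 mm of where they were (value of joint each of key_left, key_middle, key_right, key_confirm below 0.001 m and distance of each of red_dropper, black_dropper_a, black_dropper_b, tape_roll, red_stopper, timer, petri_dish, pipette_bulb from where it was at the start of the episode below 0.01 m and angle between each of red_dropper, black_dropper_a, black_dropper_b's own z axis and vertical below 0.15 rad and linear speed of each of red_dropper, black_dropper_a, black_dropper_b, tape_roll, red_stopper, timer, petri_dish, pipette_bulb below 0.02 m/s); the robot touches nothing.
It fails at once if a white key in front of a black-topped bottle is pressed more than 1.5 mm ((not (horizontal distance between red_dropper and bay_left below 0.03 m) and value of joint key_left above 0.0015 m) or (not (horizontal distance between red_dropper and bay_middle below 0.03 m) and value of joint key_middle above 0.0015 m) or (not (horizontal distance between red_dropper and bay_right below 0.03 m) and value of joint key_right above 0.0015 m)).
It fails at once if the station is pushed with more than 20 N (contact force between any of the fingers, the arm and station above 20 N).
It fails at once if a bottle is moved more than 10 mm, tipped or lifted (distance of any of red_dropper, black_dropper_a, black_dropper_b from where it was at the start of the episode above 0.01 m or angle between any of red_dropper, black_dropper_a, black_dropper_b's own z axis and vertical above 0.25 rad).
It fails at once if another thing on the bench is moved more than 10 mm (distance of any of tape_roll, red_stopper, timer, petri_dish, pipette_bulb from where it was at the start of the episode above 0.01 m).
It also fails if it takes over 45 s, if anything falls off the work surface, if the arm or the gripper's body presses on something with over 40 N, if the wrist force passes 120 N, or if a joint passes its speed limit or range.

## Working session

There is one attempt and no reset: what is moved stays moved. The work goes in short steps, Python scripts to look and compute and a tool call to move; the robot and the scene stay as the last step left them, time stands still between calls to the robot, and variables do not carry over. Pictures are saved under pics/ and viewed, at most 10 in all, crops included, and the job is handed in when it is done.

Besides the shell and the picture viewer there is one more tool, called after ">>>" as name([rows], argument=value, ...), one row to a line, values as JSON. carry_out: Moves the arm, as the interface text tells. Its arguments: {"type":"object","properties":{"rows":{"type":"array"},"jaw":{"type":"number"},"force":{"type":"number"}},"required":["rows"]}

```bash
mkdir -p pics
cat > h.py <<'E'
import numpy as np, cv2
from plant import robot
def ray(cam,uv):
    m=robot.camera_model(cam); K=np.array([[m['fx'],0,m['cx']],[0,m['fy'],m['cy']],[0,0,1]])
    p=cv2.undistortPoints(np.array([[uv]],float),K,np.array(m['dist'],float))[0,0]
    R=np.array(m['R']);t=np.array(m['t']); return -R.T@t, R.T@np.array([p[0],p[1],1.])
def at_z(cam,uv,z):
    o,d=ray(cam,uv); return o+d*(z-o[2])/d[2]
def proj(cam,X):
    m=robot.camera_model(cam); K=np.array([[m['fx'],0,m['cx']],[0,m['fy'],m['cy']],[0,0,1]])
    r,_=cv2.Rodrigues(np.array(m['R'],float)); return cv2.projectPoints(np.atleast_2d(np.array(X,float)),r,np.array(m['t'],float),K,np.array(m['dist'],float))[0][:,0]
E
python3 - <<'E'
from h import *
a=robot.read_camera('top'); b=robot.read_camera('scene')
for n,i in(('top',a),('scene',b)): cv2.imwrite(f'pics/{n}0.png',cv2.resize(i[:,:,::-1],(800,600)))
for c in('top','scene'):
  for n in('station','red_dropper','key_left_top','key_confirm_top','burette_stand'):
    for r in robot.outline_of(c,n)[:4]: print(c,n,round(r['conf'],2),np.round(r['pixel']),r['pixels'].sum())
s=robot.read_state();print(s['t'],s['tool_pos'],s['orientation'],s['opening'],s['force'])
print(robot.grip_depth, robot.camera_model('top'))
E
```

```text
top station 0.91 [188. 190.] 5578
top red_dropper 0.72 [161. 254.] 165
top red_dropper 0.5 [117. 142.] 138
top red_dropper 0.44 [177. 167.] 154
scene station 0.73 [191. 228.] 3143
scene red_dropper 0.85 [106. 215.] 313
scene red_dropper 0.65 [201. 254.] 380
scene red_dropper 0.51 [178. 206.] 318
scene key_left_top 0.47 [191. 229.] 3110
scene key_left_top 0.43 [157. 237.] 57
scene key_confirm_top 0.42 [233. 213.] 69
scene key_confirm_top 0.34 [114. 242.] 350
scene burette_stand 0.66 [193. 226.] 3183
0.6 [ 0.19944887 -0.56590397  0.21866073] [3.09658765e+00 5.29618130e-01 1.61891058e-05] 0.09289761606134293 [ 0.70042113  0.02340385 -0.23629476]
0.0188 {'fx': 396.91293809507636, 'fy': 396.91293809507636, 'cx': 256.85952811297767, 'cy': 189.1799917436214, 'dist': array([-0.05648188,  0.        ,  0.        ,  0.        ,  0.        ]), 'R': array([[ 0.01068386, -0.99990714,  0.00845913],
       [-0.98808304, -0.01185582, -0.15346448],
       [ 0.15355052, -0.00671873, -0.98811796]]), 't': array([0.05766479, 0.52829909, 1.11155889])}
```

View pics/top0.png

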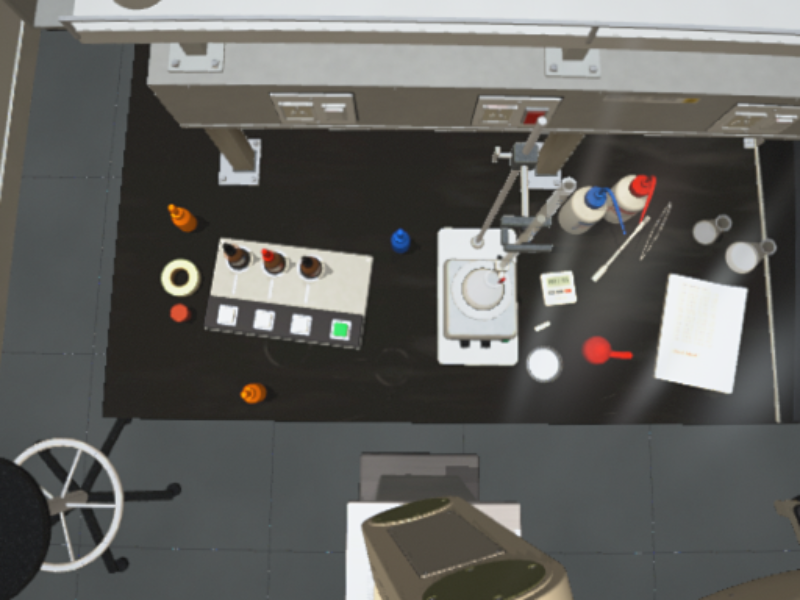

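View pics/scene0.png

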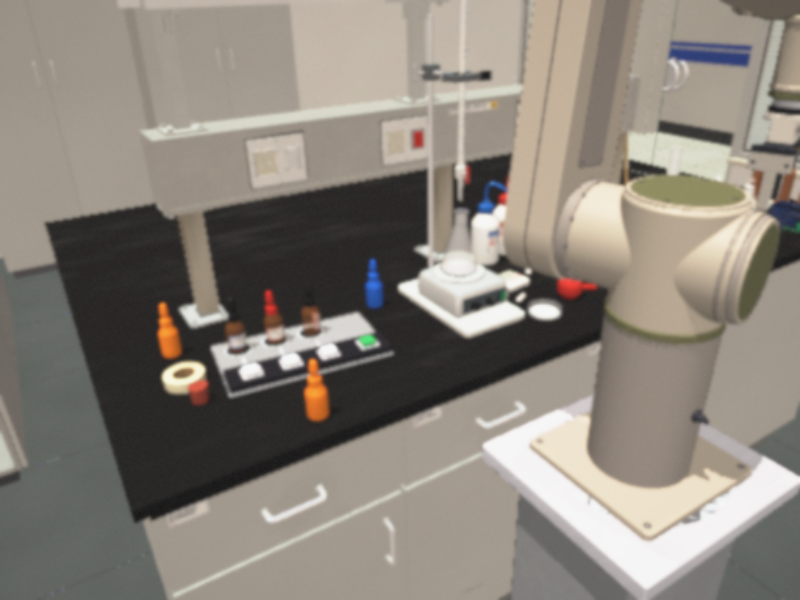

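Top view (800x600 scale): the station has its bays on the far side. The candidates are:
- The red-topped brown bottle at (270,257), in the middle bay.
- The black-topped bottles at (235,252) and (310,264).
- Orange look-alikes at (182,217) and (253,393), and the red stopper at (179,313), none of which are meant.

The red top on a brown bottle in the middle bay fits the description, so the key should be the middle white one at (264,320). I'll measure it and confirm in a crop.

```bash
cat > m.py <<'E'
from h import *
from scipy.optimize import least_squares
a=robot.read_camera('top'); s=512/800
mx=a.astype(int)
def cen(u,v,green=False):
    u*=s;v*=s;u0=int(u)-10;v0=int(v)-10;w=mx[v0:v0+20,u0:u0+20]
    wt=np.clip(w[...,1]-w[...,0]-40,0,None) if green else np.clip(w.min(2)-130,0,80)
    yy,xx=np.mgrid[v0:v0+20,u0:u0+20]; return np.array([(xx*wt).sum(),(yy*wt).sum()])/wt.sum()
px=[cen(228,315),cen(264,320),cen(300,325),cen(340,330,True)]
P=np.array([at_z('top',p,.033)[:2] for p in px])
L=np.array([[-.06,.105],[-.06,.035],[-.06,-.035],[-.06,-.11]])
R=lambda t:np.array([[np.cos(t),-np.sin(t)],[np.sin(t),np.cos(t)]])
f=least_squares(lambda v:((R(v[2])@L.T).T+v[:2]-P).ravel(),[.5,.2,0])
print(np.round(px,1),P.round(4),'station',f.x.round(4),f.fun.round(4))
T=lambda x,y,z=0:np.r_[R(f.x[2])@[x,y]+f.x[:2],z]
for n,y in zip('lmr',(.105,.035,-.035)): print(n,'key',T(-.06,y).round(4),'bay',T(.052,y).round(4),'bottle top px800',(proj('top',T(.052,y,.116))/s).round())
print('corners800',[(proj('top',T(x,y,.01))[0]/s).round() for x in(-.09,.09) for y in(.15,-.15)])
print('confirm',T(-.06,-.11).round(4))
for n,p,z in(('orange front base',(250,398),.0),('stand foot corners',(437,364),.01),('',(519,364),.01),('',(437,228),.01),('rod base',(478,243),.02),('dish',(543,364),.01),('blue',(400,245),.03)): print(n,at_z('top',np.array(p)*s,z).round(3))
cv2.imwrite('pics/crop.png',cv2.resize(a[140:262,100:262,::-1],None,fx=4.5,fy=4.5,interpolation=cv2.INTER_CUBIC))
from scipy.spatial.transform import Rotation as Ro
print(Ro.from_rotvec(robot.read_state()['orientation']).as_matrix().round(4))
E
python3 m.py
```

```text
[[145.1 201.3]
 [168.6 204.4]
 [192.1 207.4]
 [217.4 210.5]] [[0.4891 0.3889]
 [0.481  0.3198]
 [0.4731 0.2509]
 [0.465  0.1771]] station [ 0.5368  0.2786 -0.1135] [-0.      0.0008  0.0001  0.0004  0.0002 -0.0002 -0.0003 -0.001 ]
l key [0.4891 0.3897 0.    ] bay [0.6004 0.3771 0.    ] bottle top px800 [[224. 246.]]
m key [0.4812 0.3202 0.    ] bay [0.5925 0.3075 0.    ] bottle top px800 [[263. 251.]]
r key [0.4732 0.2506 0.    ] bay [0.5845 0.238  0.    ] bottle top px800 [[303. 256.]]
corners800 [array([204., 329.]), array([360., 349.]), array([220., 237.]), array([373., 256.])]
confirm [0.4648 0.1761 0.    ]
orange front base [0.336 0.346 0.   ]
stand foot corners [ 0.403 -0.005  0.01 ]
 [ 0.405 -0.16   0.01 ]
 [ 0.666 -0.004  0.01 ]
rod base [ 0.635 -0.083  0.02 ]
dish [ 0.405 -0.205  0.01 ]
blue [0.626 0.067 0.03 ]
[[ 0.9432  0.3323  0.    ]
 [ 0.3323 -0.9432 -0.    ]
 [-0.      0.     -1.    ]]
```

View pics/crop.png

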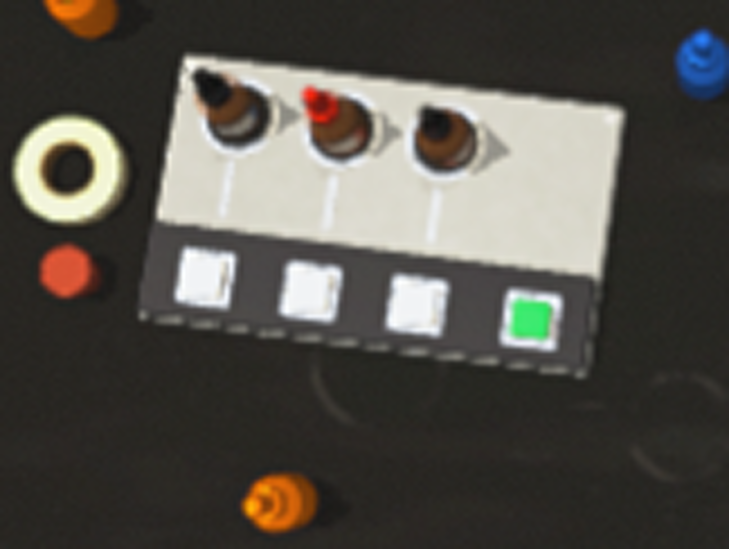

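The crop confirms it: the only red-topped brown bottle, at (335,120), is in the middle bay. Its white line leads to the middle white key at (310,290), about (0.481, 0.320) in the world. The four-key fit has residuals of 1 mm or less. I'm drawing in and passing in front of the burette stand.

>>> carry_out([
  [0.017,-0.038,-0.006,0,0,0],
  [0.035,-0.075,-0.012,0,0,0],
  [0.052,-0.113,-0.018,0,0,0],
  [0.07,-0.15,-0.024,0,0,0],
  [0.087,-0.188,-0.03,0,0,0],
  [0.119,-0.214,-0.03,0,0,0],
  [0.151,-0.24,-0.03,0,0,0],
  [0.184,-0.265,-0.03,0,0,0],
  [0.216,-0.291,-0.03,0,0,0],
  [0.248,-0.317,-0.03,0,0,0],
  [0.28,-0.343,-0.03,0,0,0],
  [0.28,-0.343,-0.03,0,0,0],
], jaw=255, force=10)

```text
t: 2.15
tool_pos: [0.3504, -0.1474, 0.2488]
orientation: [-3.095, -0.536, -0.001]
force: [-0.5, -0.4, -0.4]
opening: 0.0005
gripper_force: 0.0
```

>>> carry_out([
  [0.02,-0.036,0.003,0,0,2.6],
  [0.04,-0.073,0.006,0,0,5.2],
  [0.061,-0.109,0.009,0,0,7.8],
  [0.081,-0.145,0.012,0,0,10.4],
  [0.101,-0.182,0.015,0,0,13],
  [0.121,-0.218,0.018,0,0,15.6],
  [0.141,-0.254,0.021,0,0,18.2],
  [0.162,-0.29,0.024,0,0,20.8],
  [0.182,-0.327,0.027,0,0,23.4],
  [0.202,-0.363,0.03,0,0,25.9],
  [0.202,-0.363,0.03,0,0,25.9],
])

```text
t: 3.52
tool_pos: [0.4196, 0.261, 0.218]
orientation: [3.136, -0.175, -0.002]
force: [0.2, 0.1, -0.7]
opening: 0.0005
gripper_force: 0.0
```

```bash
cat > g.py <<'E'
from h import *
from scipy.spatial.transform import Rotation as Ro
s=robot.read_state(); p=np.array(s['tool_pos']); R=Ro.from_rotvec(s['orientation']).as_matrix()
print(s['t'],p.round(4),np.array(s['q']).round(3),R.round(3).tolist(),np.array(s['force']).round(2))
for n,x in(('mid',[.4812,.3202,.034]),('conf',[.4648,.1761,.034])): print(n,'tool shift',(R.T@(np.array(x)-p)).round(4))
E
cat > w.py <<'E'
from g import *
m=robot.camera_model('wrist'); M=np.array(m['mount']); w=robot.read_camera('wrist').copy()
K=np.array([[m['fx'],0,m['cx']],[0,m['fy'],m['cy']],[0,0,1]])
TW=np.eye(4);TW[:3,:3]=R;TW[:3,3]=p;C=np.linalg.inv(TW@M)
w=np.ascontiguousarray(w[:,:,::-1])
for X in([.4812,.3202,.034],[.4648,.1761,.034],[.4891,.3897,.034],[.4732,.2506,.034],list(p)):
    u=cv2.projectPoints(np.array([X]),cv2.Rodrigues(C[:3,:3])[0],C[:3,3],K,np.array(m['dist']))[0][0,0]; print(X,u.round(1))
    if abs(u).max()<600: cv2.drawMarker(w,tuple(int(round(a)) for a in u),(255,0,255),cv2.MARKER_CROSS,12,1)
import time; cv2.imwrite(f'pics/w{int(s["t"]*100)}.png',cv2.resize(w,(800,600))); print(f'w{int(s["t"]*100)}')
E
python3 w.py; ls pics
```

```text
3.525 [0.4196 0.261  0.218 ] [ 0.453 -0.158  1.775  0.     1.526  2.135] [[0.994, -0.111, -0.001], [-0.111, -0.994, -0.0], [-0.001, 0.001, -1.0]] [ 0.23  0.12 -0.68]
mid tool shift [ 0.0548 -0.0658  0.1839]
conf tool shift [0.0545 0.0793 0.184 ]
[0.4812, 0.3202, 0.034] [199.2 129.5]
[0.4648, 0.1761, 0.034] [319.7 129.6]
[0.4891, 0.3897, 0.034] [141.3 129.6]
[0.4732, 0.2506, 0.034] [257.4 129.6]
[np.float64(0.41962054145658434), np.float64(0.26103121304932875), np.float64(0.21797202435969823)] [254.3 240.5]
w352
crop.png
scene0.png
top0.png
w352.png
```

View pics/w352.png

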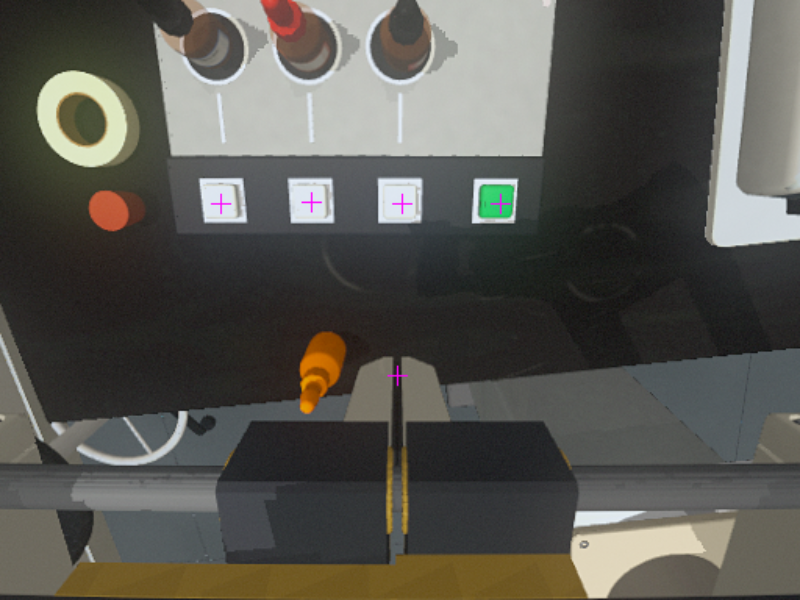

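The wrist view shows the projected key centres landing on their caps: the middle key at (311,202), in line with the red-topped bottle at (300,40). I'm moving above the middle key.

>>> carry_out([
  [0.03,-0.035,0.0,0,0,0],
  [0.055,-0.066,0.02,0,0,0],
  [0.055,-0.066,0.06,0,0,0],
  [0.055,-0.066,0.1,0,0,0],
  [0.055,-0.066,0.13,0,0,0],
  [0.055,-0.066,0.15,0,0,0],
  [0.055,-0.066,0.15,0,0,0],
])

```text
t: 4.45
tool_pos: [0.4809, 0.3179, 0.0674]
orientation: [3.135, -0.179, -0.004]
force: [-0.3, -0.4, -0.6]
opening: 0.0007
gripper_force: 0.0
```

```bash
python3 w.py; python3 -c "
from h import *
print(np.array(robot.camera_model('wrist')['mount']).round(3))"; ls pics
```

```text
4.45 [0.4809 0.3179 0.0674] [ 0.495  0.193  1.704 -0.     1.248  2.18 ] [[0.993, -0.114, -0.002], [-0.114, -0.993, -0.002], [-0.002, 0.002, -1.0]] [-0.32 -0.36 -0.57]
mid tool shift [ 0.0002 -0.0023  0.0334]
conf tool shift [0.0003 0.1427 0.0336]
[0.4812, 0.3202, 0.034] [251.1 220.1]
[0.4648, 0.1761, 0.034] [441.1 219.5]
[0.4891, 0.3897, 0.034] [158.6 220.3]
[0.4732, 0.2506, 0.034] [343.6 220. ]
[np.float64(0.48086047054977876), np.float64(0.3179384115561413), np.float64(0.06737963764188365)] [254.3 240.5]
w445
[[-0.001 -0.953 -0.301  0.084]
 [ 1.    -0.001  0.001 -0.   ]
 [-0.001 -0.301  0.953 -0.166]
 [ 0.     0.     0.     1.   ]]
crop.png
scene0.png
top0.png
w352.png
w445.png
```

>>> carry_out([
  [0,-0.002,0.015,0,0,0],
  [0,-0.002,0.026,0,0,0],
  [0,-0.002,0.031,0,0,0],
  [0,-0.002,0.034,0,0,0],
  [0,-0.002,0.035,0,0,0],
  [0,-0.002,0.035,0,0,0],
])

```text
t: 5.25
tool_pos: [0.4818, 0.3216, 0.0339]
orientation: [-3.136, 0.178, -0.0]
force: [-0.9, -1.0, 1.7]
opening: 0.0009
gripper_force: 0.8
```

>>> carry_out([
  [0,0,0.002,0,0,0],
  [0,0,0.002,0,0,0],
])

```text
t: 5.5
tool_pos: [0.4821, 0.3217, 0.0319]
orientation: [-3.136, 0.178, -0.001]
force: [-0.2, -1.0, 2.5]
opening: 0.0001
gripper_force: 1.2
```

>>> carry_out([
  [0,0,0.001,0,0,0],
  [0,0,0.002,0,0,0],
  [0,0,0.002,0,0,0],
  [0,0,0.002,0,0,0],
])

```text
t: 6.0
tool_pos: [0.4821, 0.3217, 0.0299]
orientation: [-3.136, 0.178, -0.001]
force: [0.8, 1.5, 2.7]
opening: 0.0004
gripper_force: 1.8
```

```bash
python3 w.py
```

```text
6.0 [0.4821 0.3217 0.0299] [0.5   0.245 1.719 0.    1.177 2.184] [[0.994, -0.113, 0.001], [-0.113, -0.994, 0.0], [0.001, -0.0, -1.0]] [0.84 1.45 2.68]
mid tool shift [-0.0007  0.0016 -0.0041]
conf tool shift [-0.0007  0.1466 -0.0042]
[0.4812, 0.3202, 0.034] [256.9 244.4]
[0.4648, 0.1761, 0.034] [483.5 243.6]
[0.4891, 0.3897, 0.034] [146.3 244.4]
[0.4732, 0.2506, 0.034] [367.5 244.3]
[np.float64(0.4820622953729083), np.float64(0.32171800275715845), np.float64(0.029921071892836996)] [254.3 240.5]
w600
```

>>> carry_out([
  [0,0,0.001,0,0,0],
  [0,0,0.001,0,0,0],
])

```text
t: 6.3
tool_pos: [0.482, 0.3217, 0.0288]
orientation: [-3.136, 0.178, -0.001]
force: [1.3, 1.4, 4.1]
opening: 0.0005
gripper_force: 2.0
```

```bash
cat > f.py <<'E'
from h import *
F=[];Z=[]
for i in range(6):
    robot.read_camera('wrist'); s=robot.read_state(); F.append(s['force']);Z.append(s['tool_pos'])
print(s['t'],np.mean(F,0).round(2),np.std(F,0).round(2),np.mean(Z,0).round(4))
E
python3 f.py
```

```text
6.6 [1.82 1.82 3.86] [0.53 0.39 0.51] [0.482  0.3217 0.0289]
```

View pics/w600.png

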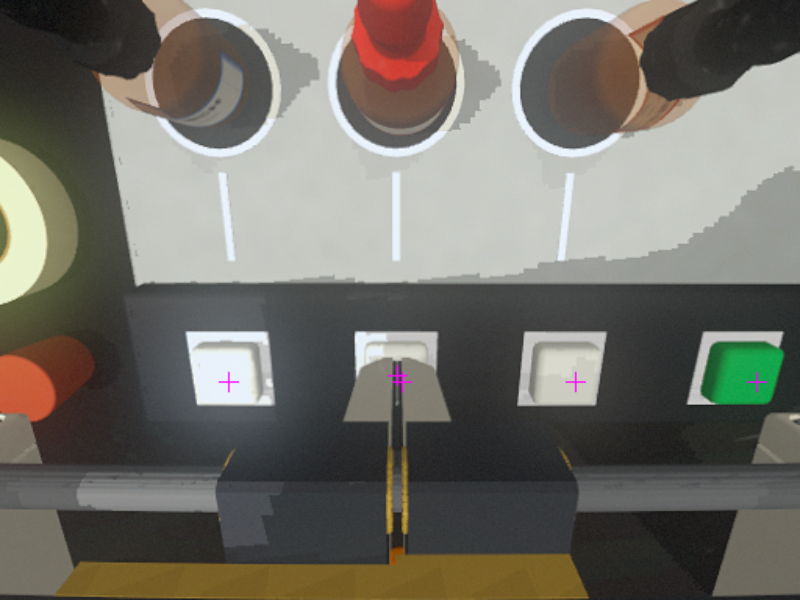

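The tip is on the middle key's cap, at about z 0.029 with around 4.4 N net, so it has registered. Next I lift clear and move 145 mm along the console to the green key.

>>> carry_out([
  [0,0,-0.015,0,0,0],
  [0,0,-0.04,0,0,0],
  [0,0,-0.04,0,0,0],
  [0,0.05,-0.04,0,0,0],
  [0,0.1,-0.04,0,0,0],
  [0,0.144,-0.04,0,0,0],
  [0,0.144,-0.04,0,0,0],
  [0,0.144,-0.02,0,0,0],
  [0,0.144,-0.01,0,0,0],
  [0,0.144,-0.01,0,0,0],
])

```text
t: 7.85
tool_pos: [0.4641, 0.1786, 0.0372]
orientation: [3.136, -0.177, -0.005]
force: [-0.3, -0.2, -0.0]
opening: 0.0003
gripper_force: 0.0
```

```bash
python3 w.py; python3 f.py
```

```text
7.85 [0.4641 0.1786 0.0372] [0.264 0.028 1.944 0.    1.174 1.948] [[0.994, -0.112, -0.003], [-0.112, -0.994, -0.001], [-0.003, 0.001, -1.0]] [-0.3  -0.2  -0.02]
mid tool shift [ 0.001  -0.1426  0.0031]
conf tool shift [0.0009 0.0024 0.0032]
[0.4812, 0.3202, 0.034] [ 38.4 236.6]
[0.4648, 0.1761, 0.034] [258.  236.9]
[0.4891, 0.3897, 0.034] [-63. 236.]
[0.4732, 0.2506, 0.034] [143.5 237. ]
[np.float64(0.46414063701538927), np.float64(0.17861356877237775), np.float64(0.03724467794392972)] [254.3 240.5]
w785
8.2 [-0.24  0.02 -0.22] [0.32 0.31 0.26] [0.4658 0.1788 0.0391]
```

View pics/w785.png

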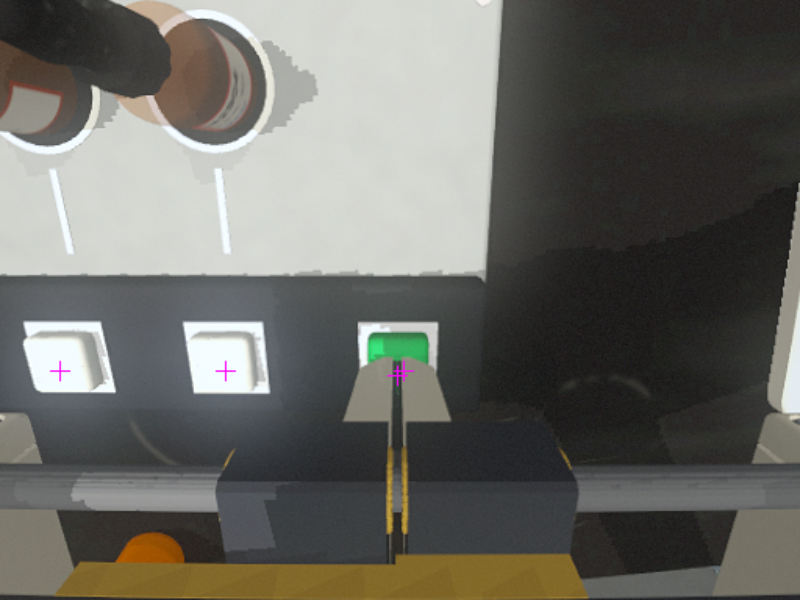

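>>> carry_out([
  [0,0,0.003,0,0,0],
  [0,0,0.005,0,0,0],
  [0,0,0.007,0,0,0],
  [0,0,0.008,0,0,0],
  [0,0,0.009,0,0,0],
  [0,0,0.0095,0,0,0],
  [0,0,0.0095,0,0,0],
  [0,0,0.0095,0,0,0],
])

```text
t: 9.2
tool_pos: [0.4655, 0.1785, 0.0292]
orientation: [-3.136, 0.178, -0.0]
force: [-1.6, -0.2, 4.1]
opening: 0.0006
gripper_force: 1.9
```

```bash
python3 f.py
```

```text
9.5 [-1.02 -0.14  4.07] [0.28 0.43 0.71] [0.4655 0.1785 0.0292]
```

The wrist view shows the tip centred over the green key at (398,355), with both visible white keys up. The green press reads about 4.2 N at z 0.029, so it has registered. I'm withdrawing.

>>> carry_out([
  [0,0,-0.015,0,0,0],
  [0,0,-0.06,0,0,0],
  [0,0,-0.11,0,0,0],
  [-0.02,0,-0.16,0,0,0],
  [-0.04,0,-0.19,0,0,0],
  [-0.04,0,-0.19,0,0,0],
  [-0.04,0,-0.19,0,0,0],
])

```text
t: 10.38
tool_pos: [0.4256, 0.1828, 0.2186]
orientation: [3.136, -0.178, -0.0]
force: [0.4, 0.1, -0.3]
opening: 0.0008
gripper_force: 0.0
```

```bash
python3 w.py; python3 f.py
```

```text
10.375 [0.4256 0.1828 0.2186] [ 0.295 -0.248  1.852 -0.     1.538  1.979] [[0.994, -0.113, -0.0], [-0.113, -0.994, -0.0], [-0.0, 0.0, -1.0]] [ 0.36  0.1  -0.29]
mid tool shift [ 0.0398 -0.1428  0.1846]
conf tool shift [0.0398 0.0022 0.1846]
[0.4812, 0.3202, 0.034] [137.2 142.1]
[0.4648, 0.1761, 0.034] [255.7 141.9]
[0.4891, 0.3897, 0.034] [ 80.8 142.4]
[0.4732, 0.2506, 0.034] [194.3 142. ]
[np.float64(0.42556050083077274), np.float64(0.1828086117024725), np.float64(0.21861906682027285)] [254.3 240.5]
w1037
10.725 [0.4  0.03 0.01] [0.43 0.3  0.51] [0.4253 0.1826 0.2178]
```

View pics/w1037.png

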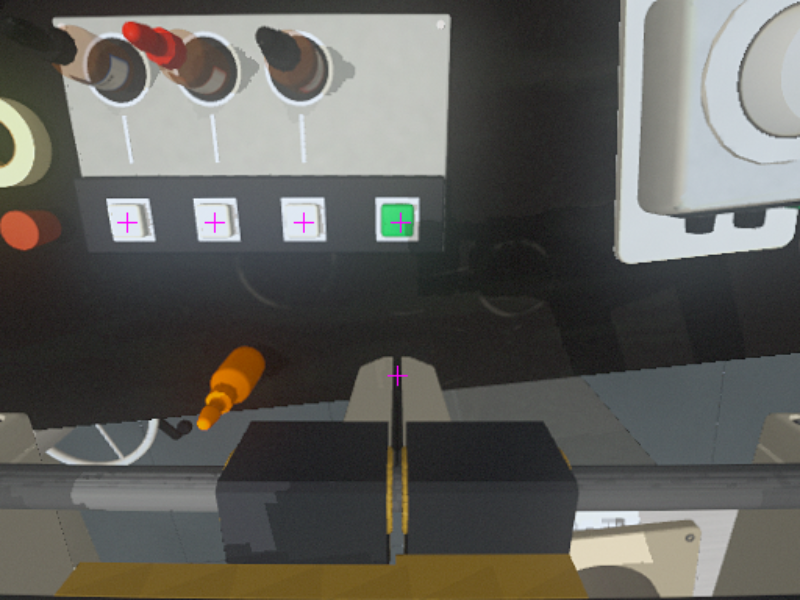

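```bash
python3 -c "
from plant import robot
print(robot.close_job())"
```

```text
the job is handed in; nothing more can be done
None
```

I pressed the middle white key (in front of the red-topped bottle) and then the green confirm key, each at about 4–4.5 N and roughly 5 mm of travel; the arm is clear, the last picture shows all keys up and the bottles standing in their bays, and the job is handed in (no verdict came back).

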